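# Stow the bench tools under the lift-and-slide hatch

### The arm

A 6-joint arm with a two-finger parallel gripper is mounted at the origin on a cart in front of the work surface, level with it; the furniture and walls round the work are solid. World frame = base frame: x ahead of the robot, y to its left, z up, the work surface at z = 0. Lengths are in mm, angles in rad, forces in N, time in s.
With the tool pointing down it reaches from about 300 to 775 mm from the base axis. Payload 14.6 kg.
Tool frame: the origin (TCP) lies at the very end of the fingers, on their centre line; the grasp point (between the pads) lies 19 mm behind it; z points along the fingers, y is the line along which they close (so a half turn about z gives the same grasp; the last joint's range is limited). The gripper opens to 94 mm and grips with 3 to 60 N. Pads are 16 mm wide; open, the fingers measure 119 mm over their backs; the gripper's body (75 mm by 177 mm) begins 78 mm behind the grasp point.
Start: joints at [1.128, 0.3, 1.521, -0, 1.321, -0.067], TCP at [201.856, 511.609, 205.446] pointing down, gripper open.
Joint ranges: [-3.03, 3.03], [-0.79, 2.21], [0.23, 2.52], [-1.04, 4.18], [0, 3.07], [-2.55, 2.55]. Speed limits (rad/s): [2.22, 2.22, 2.57, 3.14, 3.14, 3.14].

### API

Orientations are given as [roll, pitch, yaw] about the fixed x, y, z axes, in that order (R = Rz(yaw) Ry(pitch) Rx(roll)).
In Python, from cell import manip, eyes, ticket gives the robot as it stands. The module is installed in compiled form; this text tells all that it offers.
- The arm moves only by the tool arm_command, never from a script. Its argument "plan" is a list of rows, each a list of 5 numbers: the opening, from -1 (shut) to 1 (fully open), then the shift along the tool's x, y, z in m, then the turn about the tool's z in rad. In form: [[jaw, dx, dy, dz, roll], ...]. A call has 1 to 20 rows; each row shifts and turns the commanded pose from where the row before left it, along the tool's axes as they then stand; what a row does not reach is not made up. A row lasts 1/8 s, in which the tool goes at most 62.5 mm and 10.7 degrees, less where a joint would pass 70% of its speed; a pose out of reach is approached as far as the arm can. A call is refused whole if a number of a shift passes 0.0625 or a number of a turn 0.188, either way. A call with a gripper value outside its range is refused whole. The fingers move at their own pace and stop on an object; "newtons" is the grip in N (left out, the last holds). Time passes only in rows, so rows that do not move let the fingers close. It gives the time, the measured TCP pose, the force, the opening and the grip force at its end, in the units of the state.
- manip.read_state(): the state, without advancing time (a new reading comes with each control period).
- eyes.camera(name): name is "scene" or "top"; returns a dict with "img" (400x640x3 uint8, blue, green, red), "z_map" (400x640 float32, mm along the optical axis (not along the pixel's ray), 0 where there is no reading), "fx", "fy", "cx", "cy" (pixels), "eye" and "orientation" of the camera in the world. Camera axes: x right, y down, z forward; pixel columns grow to the right and rows downward; lengths in mm; the calibration is good to about 2 mm. A picture is of the moment at which its call begins.
- ticket.sign_off(): hands the job in; it is judged then, once.
The state is a dict: "clock": time; "joints": joint angles; "qd": joint speeds; "effort": joint torques, N m; "eef_pos": TCP position; "eef_rot": TCP orientation; "wrist_force": force on the tool from outside, world axes, zero at the start; "moment": the same for the moment, N m; "finger_gap": finger opening in mm; "finger_force": force on a finger pad.
Only numpy, scipy, OpenCV 4.12 (cv2) and the standard library are available. Lean on these libraries where they do the work, as an engineer would, in place of code of your own. Each camera call takes 0.05 s, during which the arm holds its last target. There are 200 camera calls.

### The job

Open the tool chest on the bench: lift its recessed hatch by the black handle out of its seat, slide it along its channels until the well is completely uncovered and let it rest there. Sort what lies on the bench to the right of the chest: the hand tools (red pliers, tweezers, red etching probe) into the bay with the blue liner, and the marking and paper things (red-and-white marker, stack of buff tags, matchbox) into the bay with the yellow liner; some of them may be missing. Then slide the hatch back and set it down into its seat so that it lies flush, and leave the masking tape, oil stone and steel bowl where they are.

Things in the scene. Friction and masses are not known exactly. Their poses are not given: they have to be found in the camera images.
- tool_chest: Grey metal chest fixed on the bench, 214 (x) by 377 (y) by 76 mm high; origin under its middle, x across, y along it, z up. All chest figures here are in this frame, mm. The well is at the -y end, a solid park deck at the +y end. Well: x -86 to 86, y -172 to -19, floor (liner top) z 10; a divider at x = 0, 5 thick, top z 32, makes two bays 84 (x) by 153 (y).
- seat (a point): Middle of the hatch's seat, a ledge round the well at z 48 at the bottom of a recess 8 deep (y -185 to -5). Channels along both long sides: upright webs at x = +-100 (3.5 play on each side of the hatch), lips inward to x = +-89 with underside z 72, top z 76, which keep the hatch captive. End stops, top z 76, at y -185 and y 180.
- park_deck (a point): Middle of the park deck's top, z 56 (8 above the seat), y -5 to 180, between the channels. The hatch rests here when open; its middle must then be at y 78 or more (93 is against the end stop) to leave the well clear. Overhead, lamps hang down to 0.52 m above the bench beyond x 0.64 m (one at y -0.25 m): so swing the arm across with the fingertips at most 0.13 m up.
- hatch_plate (a point): Middle of the underside of the loose hatch: aluminium plate 193 (x) by 174 (y) by 8 mm, about 0.45 kg. Closed: at y -95 (3 mm play either way), z 48, its top flush with the deck. To slide towards +y its underside must first be raised above z 56; the lips stop it at z 64: carry it at about z 60.
- hatch_handle (a point): Middle of the hatch's black bar handle, 80 mm long along x, 14 by 14 mm, 36 mm above the hatch's underside, with 21 mm of air under the bar; axes as the chest's. Closed it is at y -95, z 84 in the chest's frame, parked at z 92. Grasp across y.
- blue_liner_top (a point): Centre of the top face of the blue liner, 80 (x) by 150 (y) mm, on the floor of one bay, axes as the chest's; which of the two bays is blue changes. Hidden under the closed hatch. The hand tools go here.
- yellow_liner_top (a point): Centre of the top face of the yellow liner on the floor of the other bay, same size and axes. The marking and paper things go here.
- marker_mid (a point): Marker with red cap and end and pale barrel, 138 mm long (along its x), 20 wide, 18 high, barrel 16 mm wide between the fingers; origin at its middle, half-way up; grasp across y.
- tags_mid (a point): Stack of buff card tags, one block, 45 (x) by 80 (y) by 9 mm high; origin at its middle, half-way up; grasp across x.
- matchbox_mid (a point): Red and black matchbox, closed, 36 (x) by 55 (y) by 15 mm high; origin at its middle, half-way up; grasp across x.
- pliers_mid (a point): Pliers with red grips, 128 mm long (along x, jaws at +x), 52 wide, 12 high; origin at its middle, half-way up; grasp across y; 37 mm wide at x = +13 mm, by the joint.
- tweezers_mid (a point): Steel tweezers, 129 mm long (x), 10 wide, 10 high, rigid; origin at its middle, half-way up; grasp across y.
- probe_mid (a point): Red etching probe, 130 mm long (x), 18 wide, 18 high, barrel 15 mm wide between the fingers; origin at its middle, half-way up; grasp across y.
- masking_tape: Roll of masking tape, 101 mm across, 24 high, origin under its centre; leave alone.
- oil_stone: Two-grit oil stone, 150 x 50 x 25 mm, origin under its centre; leave alone.
- steel_bowl: Steel bowl, 99 mm across, 35 high, origin under its centre; leave alone.
Not all that is in view belongs to the job. Several things look just like the part that bears tags_mid: the one meant starts nearest to the robot's base.

How it is judged (in metres and radians):
On the way, in this order (a step that is already met when the one before it is completed fails the run):
1. the hatch has been lifted from its seat, slid along and rests on the park deck, well uncovered (y of hatch_handle in the frame of tool_chest between 0.078 and 0.1 m and z of hatch_handle in the frame of tool_chest between 0.088 and 0.097 m), for 0.2 s.
2. every item present lies in its bay while the hatch is parked (all of step 1 and x of marker_mid in the frame of yellow_liner_top between -0.042 and 0.042 m and y of marker_mid in the frame of yellow_liner_top between -0.077 and 0.077 m and z of marker_mid in the frame of yellow_liner_top between -0.005 and 0.034 m and x of tags_mid in the frame of yellow_liner_top between -0.042 and 0.042 m and y of tags_mid in the frame of yellow_liner_top between -0.077 and 0.077 m and z of tags_mid in the frame of yellow_liner_top between -0.005 and 0.034 m and x of matchbox_mid in the frame of yellow_liner_top between -0.042 and 0.042 m and y of matchbox_mid in the frame of yellow_liner_top between -0.077 and 0.077 m and z of matchbox_mid in the frame of yellow_liner_top between -0.005 and 0.034 m and x of pliers_mid in the frame of blue_liner_top between -0.042 and 0.042 m and y of pliers_mid in the frame of blue_liner_top between -0.077 and 0.077 m and z of pliers_mid in the frame of blue_liner_top between -0.005 and 0.034 m and x of tweezers_mid in the frame of blue_liner_top between -0.042 and 0.042 m and y of tweezers_mid in the frame of blue_liner_top between -0.077 and 0.077 m and z of tweezers_mid in the frame of blue_liner_top between -0.005 and 0.034 m and x of probe_mid in the frame of blue_liner_top between -0.042 and 0.042 m and y of probe_mid in the frame of blue_liner_top between -0.077 and 0.077 m and z of probe_mid in the frame of blue_liner_top between -0.005 and 0.034 m), for 0.2 s.
3. the hatch is back in its seat (y of hatch_handle in the frame of tool_chest between -0.102 and -0.088 m and z of hatch_handle in the frame of tool_chest between 0.08 and 0.087 m and angle between hatch_handle's own z axis and vertical below 0.03 rad), for 0.2 s.
At the end, for the whole second after the job is handed in: The hatch lies flush in its seat (handle within 7 mm along the chest of its closed place, not over 3 mm high, tilt under 0.03 rad); every tool present lies in the blue bay and every marking or paper thing in the yellow bay (its middle inside the bay, no higher than 34 mm above the liner) (all of step 3 and x of marker_mid in the frame of yellow_liner_top between -0.042 and 0.042 m and y of marker_mid in the frame of yellow_liner_top between -0.077 and 0.077 m and z of marker_mid in the frame of yellow_liner_top between -0.005 and 0.034 m and x of tags_mid in the frame of yellow_liner_top between -0.042 and 0.042 m and y of tags_mid in the frame of yellow_liner_top between -0.077 and 0.077 m and z of tags_mid in the frame of yellow_liner_top between -0.005 and 0.034 m and x of matchbox_mid in the frame of yellow_liner_top between -0.042 and 0.042 m and y of matchbox_mid in the frame of yellow_liner_top between -0.077 and 0.077 m and z of matchbox_mid in the frame of yellow_liner_top between -0.005 and 0.034 m and x of pliers_mid in the frame of blue_liner_top between -0.042 and 0.042 m and y of pliers_mid in the frame of blue_liner_top between -0.077 and 0.077 m and z of pliers_mid in the frame of blue_liner_top between -0.005 and 0.034 m and x of tweezers_mid in the frame of blue_liner_top between -0.042 and 0.042 m and y of tweezers_mid in the frame of blue_liner_top between -0.077 and 0.077 m and z of tweezers_mid in the frame of blue_liner_top between -0.005 and 0.034 m and x of probe_mid in the frame of blue_liner_top between -0.042 and 0.042 m and y of probe_mid in the frame of blue_liner_top between -0.077 and 0.077 m and z of probe_mid in the frame of blue_liner_top between -0.005 and 0.034 m); the robot touches nothing.
It fails at once if masking tape, oil stone or steel bowl moved more than 4 cm (distance of any of masking_tape, oil_stone, steel_bowl from where it was at the start of the episode above 0.04 m).
Of marker, tags, matchbox, pliers, tweezers, probe only 4 to 6 are there at a start; the rules pass over those that are not, and their reading is None.
At some moment in a run one of marker, tags, matchbox, pliers, tweezers, probe may be knocked a few centimetres aside while the robot is not near it.
Once in a run the grip may slacken for a moment while it holds something.
It also fails if it takes over 210 s, if anything falls off the work surface, if the arm or the gripper's body presses on something with over 40 N, if the wrist force passes 120 N, or if a joint passes its speed limit or range.

## Working session

There is one attempt and no reset: what is moved stays moved. The work goes in short steps, Python scripts to look and compute and a tool call to move; the robot and the scene stay as the last step left them, time stands still between calls to the robot, and variables do not carry over. Pictures are saved under pics/ and viewed, at most 18 in all, crops included, and the job is handed in when it is done.

Besides the shell and the picture viewer there is one more tool, called in YAML: its name, and indented under it one key for each argument. arm_command: Moves the arm, as the interface text tells. Its arguments: {"type":"object","properties":{"plan":{"type":"array"},"newtons":{"type":"number"}},"required":["plan"]}

```bash
mkdir -p pics; cat > h.py <<'E'
import numpy as np, cv2
from scipy.spatial.transform import Rotation as R
from cell import manip, eyes, ticket
def cam(n,save=None):
    c=eyes.camera(n)
    if save: cv2.imwrite('pics/'+save,c['img'])
    o=np.array(c['orientation'],float)
    c['R']=o if o.shape==(3,3) else R.from_euler('xyz',o).as_matrix()
    c['e']=np.array(c['eye'],float)
    return c
def world(c):
    v,u=np.mgrid[:400,:640]; z=c['z_map']
    P=np.stack([(u-c['cx'])/c['fx']*z,(v-c['cy'])/c['fy']*z,z],-1)
    return P@c['R'].T+c['e']
def ray(c,u,v,h):
    d=c['R']@np.array([(u-c['cx'])/c['fx'],(v-c['cy'])/c['fy'],1.]); return c['e']+d*(h-c['e'][2])/d[2]
E
python3 - <<'E'
from h import *
print(manip.read_state())
for n in('scene','top'):
    c=cam(n,n+'0.png'); print(n,c['fx'],c['fy'],c['cx'],c['cy'],c['eye'],c['orientation'])
    print(world(c)[::80,::100].round(0).tolist())
E
```

```text
{'clock': 0.0, 'joints': array([ 1.12840091e+00,  3.00472937e-01,  1.52161881e+00,  8.33870692e-06,
        1.32072103e+00, -6.65885504e-02]), 'qd': array([-0.00086003,  0.00062875,  0.0007161 , -0.00016128, -0.00064804,
        0.00012874]), 'effort': array([-3.29980794e-04, -5.31811166e+01, -3.52729332e+01,  7.07349926e-02,
        2.45210849e-02, -1.16248375e-04]), 'eef_pos': array([201.73548249, 511.36074386, 204.86937111]), 'eef_rot': array([-3.14037577e+00, -8.92452850e-05,  2.76578367e+00]), 'wrist_force': array([ 0.49541262,  0.48713641, -0.79433649]), 'moment': array([ 0.00309308, -0.0243427 , -0.01056938]), 'finger_force': 0.0, 'finger_gap': 93.85590372521148}
scene 384.08478706080473 384.08478706080473 320.6527617192693 206.10808501991744 [ -89.20092193 -581.92096967  836.13573185] [-2.28738467 -0.01890105 -0.98408275]
[[[689.0, 1615.0, 385.0], [742.0, 909.0, 475.0], [897.0, 561.0, 497.0], [647.0, -44.0, 628.0], [701.0, -250.0, 647.0], [866.0, -404.0, 640.0], [1040.0, -579.0, 633.0]], [[144.0, 235.0, 553.0], [748.0, 1127.0, 124.0], [832.0, 562.0, 237.0], [1041.0, 250.0, 24
[... 866 characters left out ...]
466.0, 656.0], [1043.0, -751.0, 536.0]], [[815.0, 564.0, 592.0], [980.0, 563.0, 184.0], [798.0, 132.0, 645.0], [1041.0, -41.0, 47.0], [1040.0, -378.0, 59.0], [1040.0, -712.0, 67.0], [1040.0, -1044.0, 74.0]], [[631.0, 502.0, 656.0], [747.0, 582.0, 110.0], [634.0, 122.0, 657.0], [776.0, -43.0, -6.0], [778.0, -384.0, 2.0], [781.0, -727.0, 1.0], [782.0, -1067.0, 8.0]], [[497.0, 939.0, 11.0], [499.0, 613.0, 8.0], [500.0, 270.0, 62.0], [504.0, -46.0, 1.0], [506.0, -380.0, -3.0], [508.0, -715.0, 0.0], [511.0, -1054.0, -5.0]], [[187.0, 1167.0, -359.0], [167.0, 836.0, -506.0], [132.0, 467.0, -762.0], [151.0, -27.0, -648.0], [138.0, -516.0, -761.0], [140.0, -1010.0, -760.0], [144.0, -1504.0, -756.0]]]
```

View pics/top0.png

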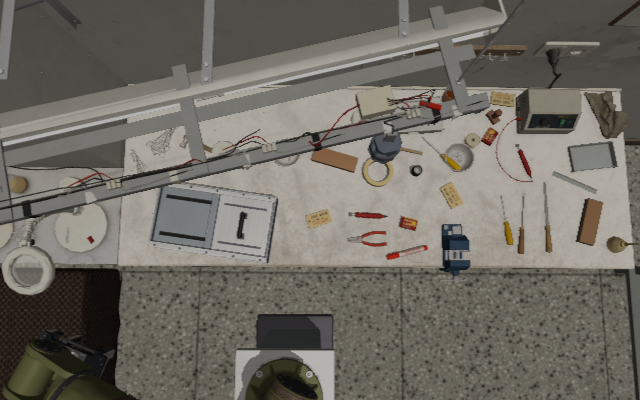

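View pics/scene0.png

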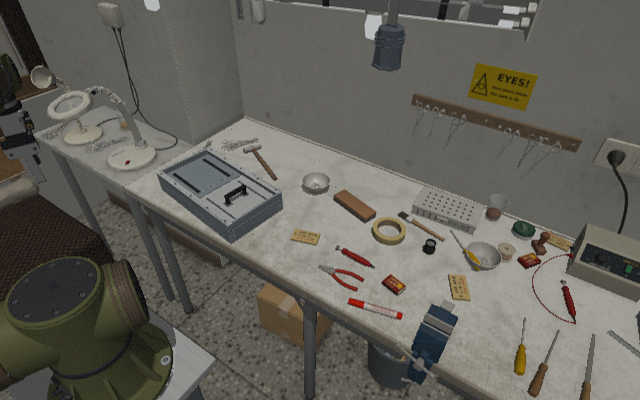

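The top view shows the chest at (152–278, 183–260) with its handle at (242,222). Right of it are tags (318,217), probe (367,215), pliers (368,239), marker (407,251) and matchbox (409,223); I see no tweezers yet. I'll measure these and enlarge the view.

```bash
cat >> h.py <<'E'
def blobs(c,mask,h,amin=25,roi=None):
    out=[]
    n,l,s,_=cv2.connectedComponentsWithStats(mask.astype(np.uint8),connectivity=8)
    for i in range(1,n):
        if s[i,4]<amin: continue
        v,u=np.nonzero(l==i); p=np.array([ray(c,a,b,h)[:2] for a,b in zip(u,v)])
        (cx,cy),(w,hh),a=cv2.minAreaRect(p.astype(np.float32))
        d=p-p.mean(0); ev,E=np.linalg.eigh(d.T@d); ax=E[:,1]
        out.append((int(u.mean()),int(v.mean()),int(s[i,4]),p.mean(0).round(0).tolist(),[round(cx),round(cy)],[round(w),round(hh)],round(float(np.degrees(np.arctan2(ax[1],ax[0]))),1)))
    return out
E
python3 - <<'E'
from h import *
c=cam('top'); im=c['img']; hsv=cv2.cvtColor(im,cv2.COLOR_BGR2HSV); H,S,V=[hsv[...,i].astype(int) for i in range(3)]
red=((H<9)|(H>170))&(S>130)&(V>70)
print('red');[print(b) for b in blobs(c,red,9)]
buff=(H>12)&(H<28)&(S>60)&(V>120)
print('buff');[print(b) for b in blobs(c,buff,9)]
W=world(c)
dark=(V<50)&(abs(W[...,2]-90)<25)
g=np.zeros_like(dark);g[190:250,220:262]=1
print('handle');[print(b) for b in blobs(c,(V<70)&(g>0),91)]
top=np.zeros_like(dark);top[170:270,140:290]=1
chest=top&(W[...,2]>25)&(W[...,2]<130)
b=[x for x in blobs(c,chest,76,500)];print(b)
cv2.imwrite('pics/crop1.png',cv2.resize(im[125:275,145:475],None,fx=2.4,fy=2.4,interpolation=cv2.INTER_CUBIC))
s=cam('scene')['img'];cv2.imwrite('pics/crop2.png',cv2.resize(s[140:340,150:520],None,fx=2.15,fy=2.15,interpolation=cv2.INTER_CUBIC))
E
```

```text
red
(433, 105, 76, [968.0, -503.0], [968, -503], [47, 21], 77.3)
(342, 116, 42, [928.0, -189.0], [925, -186], [14, 144], 133.2)
(488, 140, 33, [845.0, -686.0], [849, -686], [28, 21], 73.9)
(524, 161, 98, [773.0, -807.0], [772, -808], [92, 13], -160.4)
(88, 176, 26, [711.0, 666.0], [711, 664], [7, 80], 112.9)
(368, 215, 116, [588.0, -275.0], [588, -279], [13, 94], 87.2)
(406, 224, 77, [558.0, -400.0], [561, -406], [51, 32], 57.6)
(374, 233, 55, [528.0, -292.0], [528, -290], [12, 78], 99.6)
(373, 243, 55, [493.0, -291.0], [493, -290], [76, 11], 86.4)
(392, 255, 65, [455.0, -353.0], [455, -352], [17, 40], 105.5)
buff
(502, 98, 257, [997.0, -742.0], [997, -742], [78, 44], 82.4)
(489, 133, 44, [870.0, -691.0], [869, -691], [23, 39], 140.8)
(335, 158, 584, [779.0, -164.0], [781, -161], [148, 49], 76.2)
(410, 150, 43, [810.0, -420.0], [810, -421], [70, 7], 77.8)
(451, 162, 108, [769.0, -559.0], [772, -556], [79, 19], 49.0)
(377, 173, 270, [728.0, -305.0], [733, -306], [100, 87], 79.1)
(12, 183, 66, [684.0, 916.0], [685, 916], [37, 20], 177.7)
(451, 195, 309, [657.0, -554.0], [657, -554], [80, 45], -151.5)
(318, 218, 314, [575.0, -106.0], [576, -107], [45, 79], 108.0)
(411, 223, 38, [562.0, -419.0], [563, -417], [36, 15], 90.8)
(508, 233, 92, [530.0, -742.0], [533, -742], [77, 15], -171.7)
handle
(240, 224, 123, [547.0, 137.0], [548, 135], [19, 80], 172.3)
[(213, 221, 7987, [557.0, 227.0], [560, 229], [381, 214], 83.2)]
```

View pics/crop1.png

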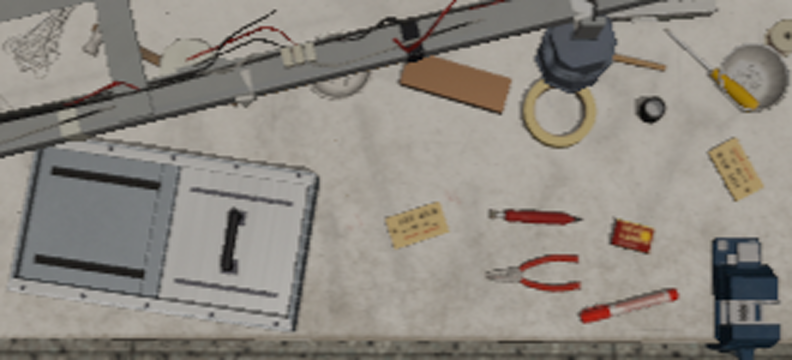

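View pics/crop2.png

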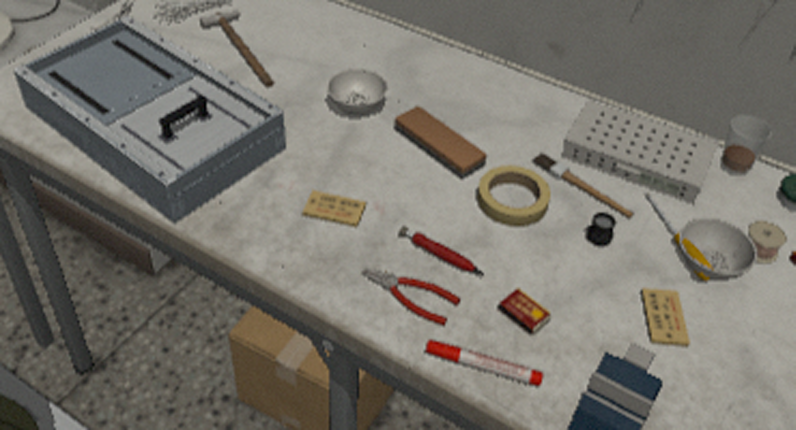

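Five items are present: marker, tags, matchbox, pliers and probe. There are no tweezers. Next I'll refine the chest pose and add a move helper.

```bash
cat >> h.py <<'E'
def go(x,y,z,yaw):
    """print the turn (first) and then the shift in the turned tool axes"""
    s=manip.read_state(); p=s['eef_pos']; y0=s['eef_rot'][2]
    d=(yaw-y0+np.pi/2)%np.pi-np.pi/2       # half turn equal
    q6=s['joints'][5]
    y1=y0+d; D=np.array([x,y,z])-p
    c,sn=np.cos(y1),np.sin(y1)
    t=np.array([D[0]*c+D[1]*sn, D[0]*sn-D[1]*c, -D[2]])/1000
    q6n=np.arctan2(y,x)+np.pi/2-y1; q6n=(q6n+np.pi)%(2*np.pi)-np.pi
    print('t',s['clock'],'at',p.round(1),'yaw',round(y0,3),'q6',q6.round(2),'->',round(q6n,2),'gap',round(s['finger_gap'],1),'F',s['wrist_force'].round(1))
    print('roll',round(-d,3),'shift',t.round(4),'norm',np.linalg.norm(t).round(3))
def chest_pt(C,yaw,x,y):
    c,s=np.cos(yaw),np.sin(yaw); return np.array([C[0]+c*x-s*y,C[1]+s*x+c*y])
E
python3 - <<'E'
from h import *
P=[]
for n,roi in(('top',(170,270,140,290)),('scene',(140,250,150,290))):
    c=cam(n); W=world(c); m=np.zeros((400,640),bool); m[roi[0]:roi[1],roi[2]:roi[3]]=1
    if n=='top': c0=c
    # points of lip/stop tops
    k=m&(abs(W[...,2]-76)<5)
    p=W[k][:,:2].astype(np.float32)
    k=m&(W[...,2]>40)&(W[...,2]<115)
    q=W[k]; print(n,len(p),cv2.minAreaRect(p),cv2.minAreaRect(q[:,:2].astype(np.float32)))
for (u,v) in((40,145),(318,172),(293,330),(13,285)):
    print(ray(c0,145+u/2.4,125+v/2.4,76)[:2].round(0))
go(548,135,130,-.12)
E
```

```text
top 1368 ((560.142333984375, 231.8863525390625), (378.32086181640625, 214.3622589111328), 82.19046020507812) ((560.4151611328125, 232.10366821289062), (379.2170715332031, 214.34388732910156), 82.04561614990234)
scene 1078 ((554.9656982421875, 231.36941528320312), (379.4814147949219, 216.24725341796875), 82.26991271972656) ((555.0338134765625, 232.82159423828125), (383.6667175292969, 218.16946411132812), 82.36469268798828)
[672. 396.]
[639.  25.]
[430.  54.]
[486. 422.]
t 0.3 at [201.8 511.5 205.2] yaw 2.766 q6 -0.07 -> -1.21 gap 94.1 F [-0.9 -0.7  0.1]
roll -0.256 shift [-0.3888 -0.3324  0.0752] norm 0.517
```

Chest centre is about (559, 232), yaw −0.136, and the handle is at (546, 138), which agrees with the given sizes. Moving over the handle.

arm_command:
  plan:
    - [1,0,0,0,-0.12]
    - [1,0,0,0,-0.12]
    - [1,-0.028,-0.023,0.0054,0]
    - [1,-0.028,-0.023,0.0054,0]
    - [1,-0.028,-0.023,0.0054,0]
    - [1,-0.028,-0.023,0.0054,0]
    - [1,-0.028,-0.023,0.0054,0]
    - [1,-0.028,-0.023,0.0054,0]
    - [1,-0.028,-0.023,0.0054,0]
    - [1,-0.028,-0.023,0.0054,0]
    - [1,-0.028,-0.023,0.0054,0]
    - [1,-0.028,-0.023,0.0054,0]
    - [1,-0.028,-0.023,0.0054,0]
    - [1,-0.028,-0.023,0.0054,0]
    - [1,-0.028,-0.023,0.0054,0]
    - [1,-0.028,-0.023,0.0054,0]
    - [1,0,0,0,0]
  newtons: 40

```text
clock: 2.42
eef_pos: [547.4, 138.0, 129.1]
eef_rot: [-3.141, -0.001, 3.003]
wrist_force: [-0.3, -0.3, -0.3]
finger_gap: 94.0
finger_force: 0.0
```

```bash
python3 -c "
from h import *
cam('scene','s1.png');go(546,138,64,-.136)
im=cv2.imread('pics/s1.png');cv2.imwrite('pics/s1c.png',cv2.resize(im[100:260,140:340],None,fx=3,fy=3))"
```

```text
t 2.475 at [546.7 139.  129.4] yaw 3.004 q6 -1.25 -> -1.19 gap 93.9 F [-0.9  1.  -0.4]
roll -0.001 shift [ 0.0006 -0.0011  0.0654] norm 0.065
```

View pics/s1c.png

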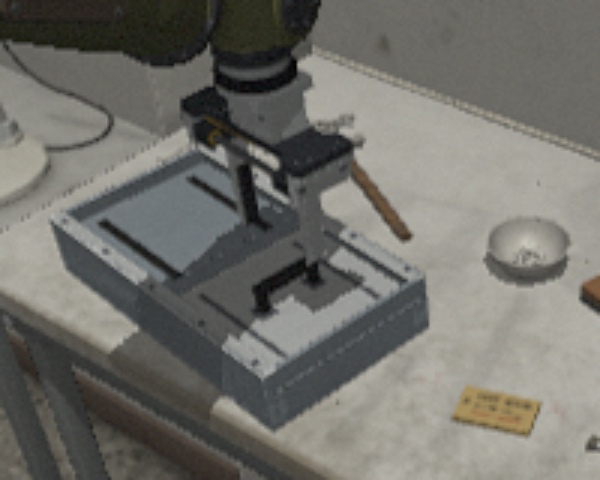

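The fingers straddle the bar across y, with the handle between them. Descending, closing, then lifting 12 mm.

arm_command:
  plan:
    - [1,0,0,0.015,0]
    - [1,0,0,0.015,0]
    - [1,0,0,0.015,0]
    - [1,0,0,0.012,0]
    - [1,0,0,0.008,0]
    - [-1,0,0,0,0]
    - [-1,0,0,0,0]
    - [-1,0,0,0,0]
    - [-1,0,0,0,0]
    - [-1,0,0,0,0]
    - [-1,0,0,0,0]
    - [-1,0,0,0,0]
    - [-1,0,0,0,0]
  newtons: 50

```text
clock: 4.1
eef_pos: [546.7, 139.5, 64.8]
eef_rot: [3.142, -0.0, 3.006]
wrist_force: [-0.8, 0.4, 0.9]
finger_gap: 17.6
finger_force: 0.0
```

arm_command:
  plan:
    - [-1,0,0,-0.004,0]
    - [-1,0,0,-0.004,0]
    - [-1,0,0,-0.004,0]
    - [-1,0,0,0,0]
    - [-1,0,0,0,0]

```text
clock: 4.72
eef_pos: [546.6, 139.5, 76.7]
eef_rot: [-3.142, -0.0, 3.006]
wrist_force: [-0.4, -0.5, -5.5]
finger_gap: 13.3
finger_force: 50.0
```

```bash
python3 -c "
from h import *
p=chest_pt((559,232),-.136,0,88);go(p[0],p[1],76,-.136)"
```

```text
t 4.725 at [546.6 139.5  76.7] yaw 3.006 q6 -1.25 -> -0.93 gap 13.3 F [-0.4 -0.5 -5.5]
roll 0.0 shift [0.0002 0.1814 0.0007] norm 0.181
```

arm_command:
  plan:
    - [-1,0,0,-0.001,0]
    - [-1,0,0.01,0,0]
    - [-1,0,0.01,0,0]
    - [-1,0,0.01,0,0]
    - [-1,0,0,0,0]

```text
clock: 5.35
eef_pos: [550.7, 170.1, 77.7]
eef_rot: [3.142, -0.0, 3.007]
wrist_force: [-0.4, -0.6, -4.5]
finger_gap: 13.8
finger_force: 50.0
```

No resistance, so the hatch is clear of the step. Continuing.

arm_command:
  plan:
    - [-1,0,0.01,0,0]
    - [-1,0,0.01,0,0]
    - [-1,0,0.01,0,0]
    - [-1,0,0.01,0,0]
    - [-1,0,0.01,0,0]
    - [-1,0,0.01,0,0]
    - [-1,0,0.01,0,0]
    - [-1,0,0.01,0,0]
    - [-1,0,0.01,0,0]
    - [-1,0,0.01,0,0]
    - [-1,0,0.01,0,0]
    - [-1,0,0.01,0,0]
    - [-1,0,0.01,0,0]
    - [-1,0,0.01,0,0]
    - [-1,0,0.01,0,0]
    - [-1,0,0,0,0]
    - [-1,0,0,0,0]

```text
clock: 7.48
eef_pos: [571.0, 317.7, 77.8]
eef_rot: [-3.141, -0.0, 3.006]
wrist_force: [0.3, -0.1, -5.0]
finger_gap: 13.3
finger_force: 50.0
```

```bash
python3 - <<'E'
from h import *
c=cam('top','t2.png');cam('scene','s2.png')
go(579.6,327.9,88,-.136)
a=cv2.imread('pics/t2.png')[160:280,130:330];b=cv2.imread('pics/s2.png')[110:270,130:330]
cv2.imwrite('pics/p2.png',np.hstack([cv2.resize(a,(400,240)),cv2.resize(b,(400,320))[40:280]]))
E
```

```text
t 7.575 at [571.  317.5  77.8] yaw 3.005 q6 -0.98 -> -0.92 gap 13.4 F [ 0.1  0.1 -4.6]
roll -0.0 shift [-0.0071  0.0115 -0.0102] norm 0.017
```

View pics/p2.png

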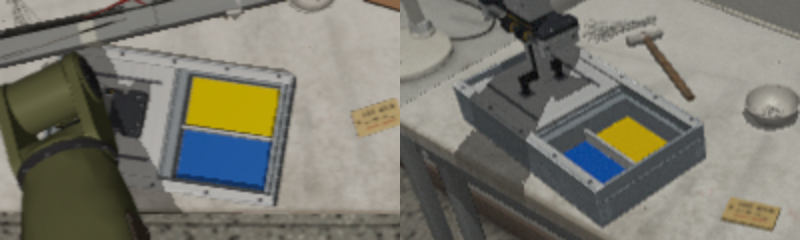

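Well fully uncovered: yellow is the far bay (chest +x) and blue the near bay (−x). The handle is at chest y of about 86. Lowering and releasing.

arm_command:
  plan:
    - [-1,0,0.002,0,0]
    - [-1,0,0,0.002,0]
    - [-1,0,0,0.002,0]
    - [-1,0,0,0,0]
    - [-1,0,0,0,0]

```text
clock: 8.2
eef_pos: [571.2, 319.8, 73.7]
eef_rot: [-3.141, -0.0, 3.006]
wrist_force: [0.5, 0.1, -4.5]
finger_gap: 13.3
finger_force: 50.0
```

arm_command:
  plan:
    - [1,0,0,0,0]
    - [1,0,0,0,0]
    - [1,0,0,0,0]
    - [1,0,0,0,0]
    - [1,0,0,0,0]
    - [1,0,0,0,0]
    - [1,0,0,-0.02,0]
    - [1,0,0,-0.02,0]
    - [1,0,0,-0.016,0]
    - [1,0,0,0,0]

```text
clock: 9.45
eef_pos: [571.9, 320.1, 131.9]
eef_rot: [3.14, 0.003, 3.006]
wrist_force: [-0.2, 0.4, 0.5]
finger_gap: 93.6
finger_force: 0.0
```

```bash
python3 - <<'E'
from h import *
s=cam('scene');W=world(s)
c=cam('top')
im=c['img'];hsv=cv2.cvtColor(im,cv2.COLOR_BGR2HSV);H,S,V=[hsv[...,i].astype(int) for i in range(3)]
m=np.zeros((400,640),bool);m[180:262,200:290]=1
print('yel',blobs(c,m&(H>20)&(H<35)&(S>120),10,100));print('blu',blobs(c,m&(H>100)&(H<120)&(S>140),10,100))
r=((H<9)|(H>170))&(S>130)&(V>70)
print([b for b in blobs(c,r,9) if 300<b[0]<430 and b[1]>200])
cen=[chest_pt((559,232),-.136,x,-95.5) for x in(44,-44)];print(cen)
go(575,-106,130,0.314)
E
```

```text
yel [(245, 213, 1065, [592.0, 135.0], [592, 135], [147, 80], 82.0)]
blu [(241, 239, 1069, [503.0, 147.0], [503, 147], [146, 79], 82.3)]
[(368, 215, 116, [588.0, -275.0], [588, -279], [13, 94], 87.2), (406, 224, 76, [557.0, -400.0], [561, -406], [51, 32], 58.5), (374, 233, 55, [528.0, -292.0], [528, -290], [12, 78], 99.6), (373, 243, 54, [493.0, -291.0], [493, -290], [76, 11], 86.5), (392, 255, 65, [455.0, -353.0], [455, -352], [17, 40], 105.5)]
[array([589.64571546, 131.41625318]), array([502.45828586, 143.34739393])]
t 9.55 at [571.1 319.8 129.6] yaw 3.006 q6 -0.98 -> -2.07 gap 93.9 F [-0.2 -0.9 -1.3]
roll -0.45 shift [ 1.278e-01 -4.061e-01 -4.000e-04] norm 0.426
```

The liners confirm the chest pose (centre about (560, 234)). Going for the tags first: turn, then the computed shift.

arm_command:
  plan:
    - [1,0,0,0,0.187]
    - [1,0,0,0,0.187]
    - [1,0,0,0,0.187]
    - [1,0,0,0,0.187]
    - [1,0,0,0,0.187]
    - [1,0,0,0,0.187]
    - [1,0,0,0,0]

```text
clock: 10.42
eef_pos: [571.0, 319.7, 129.0]
eef_rot: [-3.14, 0.0, 1.885]
wrist_force: [0.2, -0.4, 0.5]
finger_gap: 94.0
finger_force: 0.0
```

```bash
python3 -c "
from h import *
go(576,-106,130,1.885)"
```

```text
t 10.425 at [571.  319.7 129. ] yaw 1.885 q6 0.14 -> -0.5 gap 94.0 F [ 0.2 -0.4  0.5]
roll -0.0 shift [-0.4064 -0.1268 -0.001 ] norm 0.426
```

arm_command:
  plan:
    - [1,-0.0339,-0.0106,0,0]
    - [1,-0.0339,-0.0106,0,0]
    - [1,-0.0339,-0.0106,0,0]
    - [1,-0.0339,-0.0106,0,0]
    - [1,-0.0339,-0.0106,0,0]
    - [1,-0.0339,-0.0106,0,0]
    - [1,-0.0339,-0.0106,0,0]
    - [1,-0.0339,-0.0106,0,0]
    - [1,-0.0339,-0.0106,0,0]
    - [1,-0.0339,-0.0106,0,0]
    - [1,-0.0339,-0.0106,0,0]
    - [1,-0.0339,-0.0106,0,0]
    - [1,0,0,0.03,0]
    - [1,0,0,0.03,0]
    - [1,0,0,0.02,0]
    - [1,0,0,0,0]

```text
clock: 12.42
eef_pos: [574.6, -106.2, 48.3]
eef_rot: [-3.139, -0.002, 1.888]
wrist_force: [-0.1, -0.1, 0.4]
finger_gap: 94.4
finger_force: 0.0
```

```bash
python3 - <<'E'
from h import *
s=cam('scene','s3.png');im=s['img'];hsv=cv2.cvtColor(im,cv2.COLOR_BGR2HSV);H,S,V=[hsv[...,i].astype(int) for i in range(3)]
m=np.zeros((400,640),bool);m[220:260,270:340]=1
print(blobs(s,m&(H>12)&(H<28)&(S>60)&(V>100),9,60))
r=((H<9)|(H>170))&(S>130)&(V>70)
print([b for b in blobs(s,r,12) if 250<b[0]<430 and b[1]>200])
go(576,-106,3,1.885)
E
```

```text
[(312, 237, 126, [577.0, -130.0], [576, -129], [50, 35], -150.9)]
[(355, 257, 151, [581.0, -275.0], [581, -275], [92, 18], 86.8), (349, 273, 88, [519.0, -291.0], [519, -290], [15, 80], 99.5), (343, 282, 86, [484.0, -294.0], [484, -292], [81, 15], 85.4), (390, 283, 97, [552.0, -399.0], [557, -404], [53, 32], 59.4), (355, 302, 98, [448.0, -351.0], [448, -351], [20, 38], 103.7), (398, 315, 32, [475.0, -457.0], [475, -458], [18, 12], -172.3)]
t 12.475 at [ 575.3 -106.3   49.6] yaw 1.887 q6 -0.56 -> -0.5 gap 94.3 F [1.  0.6 0.9]
roll 0.002 shift [0.0001 0.0008 0.0466] norm 0.047
```

arm_command:
  plan:
    - [1,0,0,0.02,0]
    - [1,0,0,0.018,0]
    - [1,0,0,0.008,0]
    - [-1,0,0,0,0]
    - [-1,0,0,0,0]
    - [-1,0,0,0,0]
    - [-1,0,0,0,0]
    - [-1,0,0,0,0]
    - [-1,0,0,0,0]
    - [-1,0,0,0,0]
    - [-1,0,0,0,0]
    - [-1,0,0,0,0]
    - [-1,0,0,-0.03,0]
    - [-1,0,0,-0.04,0]
    - [-1,0,0,-0.03,0]
    - [-1,0,0,-0.015,0]
    - [-1,0,0,0,0]
  newtons: 30

```text
clock: 14.6
eef_pos: [575.7, -106.4, 119.0]
eef_rot: [3.141, 0.0, 1.884]
wrist_force: [-0.6, 0.3, -0.7]
finger_gap: 44.3
finger_force: 30.0
```

```bash
python3 -c "
from h import *
p=chest_pt((560,234),-.136,46,-62);print(p);go(*p,118,1.435)"
```

```text
[597.16921631 166.33576012]
t 14.6 at [ 575.7 -106.4  119. ] yaw 1.884 q6 -0.56 -> 0.41 gap 44.3 F [-0.6  0.3 -0.7]
roll 0.449 shift [ 0.2732 -0.0157  0.001 ] norm 0.274
```

arm_command:
  plan:
    - [-1,0,0,0,0.15]
    - [-1,0,0,0,0.15]
    - [-1,0,0,0,0.15]
    - [-1,0.0273,-0.0016,0,0]
    - [-1,0.0273,-0.0016,0,0]
    - [-1,0.0273,-0.0016,0,0]
    - [-1,0.0273,-0.0016,0,0]
    - [-1,0.0273,-0.0016,0,0]
    - [-1,0.0273,-0.0016,0,0]
    - [-1,0.0273,-0.0016,0,0]
    - [-1,0.0273,-0.0016,0,0]
    - [-1,0.0273,-0.0016,0,0]
    - [-1,0.0273,-0.0016,0,0]
    - [-1,0,0,0,0]
    - [-1,0,0,0,0]

```text
clock: 16.48
eef_pos: [596.6, 165.6, 117.7]
eef_rot: [-3.14, 0.001, 1.434]
wrist_force: [0.5, -0.6, -0.9]
finger_gap: 44.2
finger_force: 30.0
```

```bash
python3 - <<'E'
from h import *
s=cam('scene','s4.png');p=chest_pt((560,234),-.136,46,-62);go(*p,15,1.435)
cv2.imwrite('pics/s4c.png',cv2.resize(s['img'][110:260,150:350],None,fx=3,fy=3))
E
```

```text
t 16.525 at [596.7 165.4 118. ] yaw 1.433 q6 0.35 -> 0.41 gap 44.5 F [-0.1 -0.5 -0.6]
roll -0.002 shift [0.001  0.0003 0.103 ] norm 0.103
```

View pics/s4c.png

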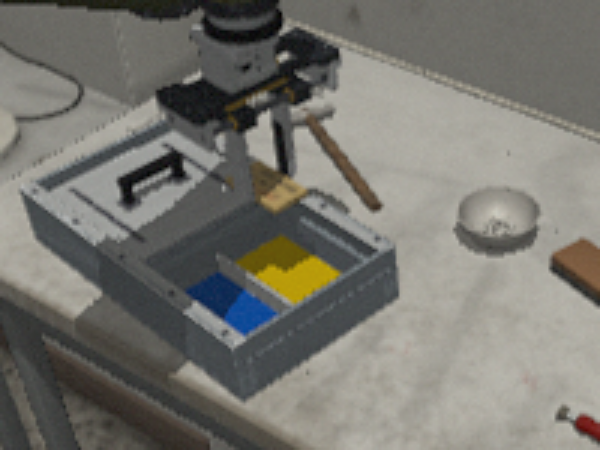

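The tags are held square over the far bay, and the hatch is parked on the deck. Lowering and releasing with a small opening.

arm_command:
  plan:
    - [-1,0,0,0.025,0]
    - [-1,0,0,0.025,0]
    - [-1,0,0,0.025,0]
    - [-1,0,0,0.015,0]
    - [-1,0,0,0.008,0]
    - [-1,0,0,0,0]
    - [0.06,0,0,0,0]
    - [0.06,0,0,0,0]
    - [0.06,0,0,0,0]
    - [0.06,0,0,-0.02,0]
    - [0.06,0,0,-0.03,0]
    - [0.06,0,0,-0.03,0]
    - [0.06,0,0,-0.02,0]
    - [0.06,0,0,0,0]

```text
clock: 18.27
eef_pos: [597.8, 166.5, 123.5]
eef_rot: [3.138, -0.001, 1.434]
wrist_force: [-0.4, -0.1, -0.7]
finger_gap: 49.8
finger_force: 0.0
```

```bash
python3 - <<'E'
from h import *
c=cam('top');im=c['img'];hsv=cv2.cvtColor(im,cv2.COLOR_BGR2HSV);H,S,V=[hsv[...,i].astype(int) for i in range(3)]
x=((H<28)|(H>170))&(S>60)&(V>70);x[:200]=0;x[:,:385]=0;x[240:]=0;x[:,432:]=0
cv2.imwrite('pics/mb.png',cv2.resize(np.hstack([im[205:240,385:435],cv2.cvtColor(x[205:240,385:435].astype(np.uint8)*255,cv2.COLOR_GRAY2BGR)]),None,fx=6,fy=6,interpolation=0))
print(blobs(c,x,15,40))
n=[cv2.minAreaRect(np.array([ray(c,u,v,15)[:2] for v,u in zip(*np.nonzero(x))],np.float32))];print(n)
go(560,-408,118,1.2)
E
```

```text
[(408, 222, 187, [562.0, -406.0], [562, -405], [55, 37], 75.9)]
[((558.2179565429688, -379.825927734375), (51.63176345825195, 112.606689453125), 7.937999248504639)]
t 18.325 at [597.2 166.3 121.9] yaw 1.434 q6 0.35 -> -0.26 gap 50.1 F [-0.1 -0.7 -0.5]
roll 0.234 shift [-0.5488  0.1734  0.0039] norm 0.576
```

View pics/mb.png

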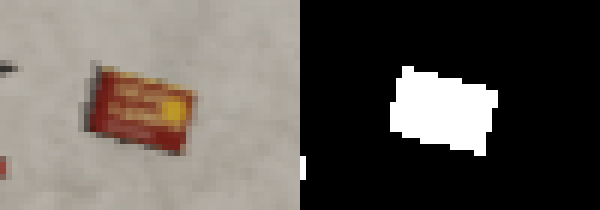

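The matchbox shows as a clean 55×37 rectangle at (562,−405), with its axis at about 76°.

arm_command:
  plan:
    - [1,0,0,0,0.1]
    - [1,0,0,0,0]

```text
clock: 18.58
eef_pos: [596.6, 166.1, 120.0]
eef_rot: [-3.14, 0.001, 1.334]
wrist_force: [0.4, 0.4, -0.1]
finger_gap: 66.7
finger_force: 0.0
```

```bash
python3 -c "
from h import *
go(561,-405,60,1.334)"
```

```text
t 18.575 at [596.6 166.1 120. ] yaw 1.334 q6 0.45 -> -0.39 gap 66.7 F [ 0.4  0.4 -0.1]
roll 0.0 shift [-0.5636  0.0994  0.06  ] norm 0.575
```

arm_command:
  plan:
    - [1,-0.0403,0.0071,0,0]
    - [1,-0.0403,0.0071,0,0]
    - [1,-0.0403,0.0071,0,0]
    - [1,-0.0403,0.0071,0,0]
    - [1,-0.0403,0.0071,0,0]
    - [1,-0.0403,0.0071,0,0]
    - [1,-0.0403,0.0071,0,0]
    - [1,-0.0403,0.0071,0,0]
    - [1,-0.0403,0.0071,0,0]
    - [1,-0.0403,0.0071,0,0]
    - [1,-0.0403,0.0071,0,0]
    - [1,-0.0403,0.0071,0,0]
    - [1,-0.0403,0.0071,0,0]
    - [1,-0.0403,0.0071,0,0]
    - [1,0,0,0.03,0]
    - [1,0,0,0.03,0]
    - [1,0,0,0.03,0]
    - [1,0,0,0.02,0]
    - [1,0,0,0.006,0]
    - [1,0,0,0,0]

```text
clock: 21.08
eef_pos: [561.3, -405.6, 5.3]
eef_rot: [3.141, 0.0, 1.334]
wrist_force: [-0.2, 0.2, 0.4]
finger_gap: 93.8
finger_force: 0.0
```

arm_command:
  plan:
    - [-1,0,0,0,0]
    - [-1,0,0,0,0]
    - [-1,0,0,0,0]
    - [-1,0,0,0,0]
    - [-1,0,0,0,0]
    - [-1,0,0,0,0]
    - [-1,0,0,0,0]
    - [-1,0,0,0,0]
    - [-1,0,0,0,0]
    - [-1,0,0,-0.03,0]
    - [-1,0,0,-0.04,0]
    - [-1,0,0,-0.03,0]
    - [-1,0,0,-0.015,0]
    - [-1,0,0,0,-0.1]
    - [-1,0,0,0,0]

```text
clock: 22.95
eef_pos: [560.9, -405.3, 119.0]
eef_rot: [-3.14, -0.001, 1.433]
wrist_force: [-0.1, -0.2, 0.3]
finger_gap: 35.9
finger_force: 30.0
```

```bash
python3 -c "
from h import *
p=chest_pt((560,234),-.136,46,-142);print(p);go(*p,118,1.435)"
```

```text
[586.32272472  87.07446048]
t 22.95 at [ 560.9 -405.3  119. ] yaw 1.433 q6 -0.54 -> 0.28 gap 35.9 F [-0.1 -0.2  0.3]
roll -0.002 shift [ 0.4913 -0.0414  0.001 ] norm 0.493
```

arm_command:
  plan:
    - [-1,0.0351,-0.003,0,0]
    - [-1,0.0351,-0.003,0,0]
    - [-1,0.0351,-0.003,0,0]
    - [-1,0.0351,-0.003,0,0]
    - [-1,0.0351,-0.003,0,0]
    - [-1,0.0351,-0.003,0,0]
    - [-1,0.0351,-0.003,0,0]
    - [-1,0.0351,-0.003,0,0]
    - [-1,0.0351,-0.003,0,0]
    - [-1,0.0351,-0.003,0,0]
    - [-1,0.0351,-0.003,0,0]
    - [-1,0.0351,-0.003,0,0]
    - [-1,0.0351,-0.003,0,0]
    - [-1,0.0351,-0.003,0,0]
    - [-1,0,0,0,0]

```text
clock: 24.82
eef_pos: [586.2, 88.9, 119.1]
eef_rot: [-3.14, 0.0, 1.434]
wrist_force: [0.7, -0.1, 0.1]
finger_gap: 35.6
finger_force: 30.0
```

arm_command:
  plan:
    - [-1,0,0,0.025,0]
    - [-1,0,0,0.025,0]
    - [-1,0,0,0.025,0]
    - [-1,0,0,0.015,0]
    - [-1,0,0,0.008,0]
    - [-1,0,0,0,0]
    - [-0.1,0,0,0,0]
    - [-0.1,0,0,0,0]
    - [-0.1,0,0,0,0]
    - [-0.1,0,0,-0.02,0]
    - [-0.1,0,0,-0.03,0]
    - [-0.1,0,0,-0.03,0]
    - [-0.1,0,0,-0.02,0]
    - [-0.1,0,0,0,0]

```text
clock: 26.58
eef_pos: [587.5, 87.1, 124.4]
eef_rot: [3.138, -0.001, 1.434]
wrist_force: [0.7, 0.7, -0.6]
finger_gap: 42.5
finger_force: 0.0
```

```bash
python3 - <<'E'
from h import *
c=cam('top','t5.png');s=cam('scene','s5.png')
for n,q in(('top',c),('scene',s)):
    hsv=cv2.cvtColor(q['img'],cv2.COLOR_BGR2HSV);H,S,V=[hsv[...,i].astype(int) for i in range(3)]
    r=((H<9)|(H>170))&(S>130)&(V>70)
    print(n,[b for b in blobs(q,r,9) if 250<b[0]<435 and b[1]>200])
go(580,-275,120,1.52)
a=cv2.resize(c['img'][170:270,130:460],None,fx=2.4,fy=2.4);b=cv2.resize(s['img'][130:330,150:430],(792,566))[:340]
cv2.imwrite('pics/p5.png',np.vstack([a,b]))
E
```

```text
top [(368, 215, 117, [588.0, -276.0], [587, -279], [94, 15], 87.0), (374, 233, 55, [528.0, -292.0], [528, -290], [12, 78], 99.6), (373, 243, 53, [492.0, -291.0], [493, -290], [76, 11], 86.5), (392, 255, 65, [455.0, -353.0], [455, -352], [17, 40], 105.5)]
scene [(355, 257, 151, [583.0, -274.0], [583, -273], [92, 19], 86.8), (349, 273, 88, [521.0, -290.0], [521, -289], [15, 80], 99.5), (344, 283, 86, [486.0, -294.0], [487, -291], [81, 15], 85.7), (355, 302, 99, [450.0, -351.0], [450, -350], [20, 39], 103.0), (398, 315, 32, [478.0, -457.0], [477, -457], [18, 12], -163.6)]
t 26.675 at [586.5  87.  121.8] yaw 1.434 q6 0.22 -> -0.39 gap 42.2 F [-0.   0.3 -0.4]
roll -0.086 shift [-0.3619  0.0119  0.0018] norm 0.362
```

View pics/p5.png

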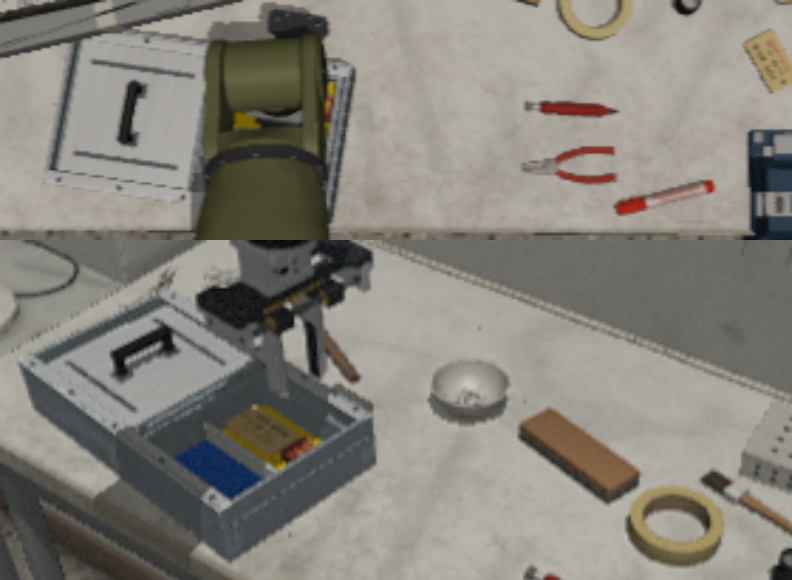

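```bash
python3 - <<'E'
from h import *
c=cam('top')
for u,v in((348,240),(350,239),(387,232),(387,246),(361,239)): print(u,v,ray(c,u,v,6)[:2].round(0))
s=cam('scene'); im=c['img'];W=world(c)
for q in (c,s):
    hsv=cv2.cvtColor(q['img'],cv2.COLOR_BGR2HSV);H,S,V=[hsv[...,i].astype(int) for i in range(3)]
    g=cv2.medianBlur(q['img'],0+5); 
    d=np.linalg.norm(q['img'].astype(int)-cv2.medianBlur(q['img'],51).astype(int),axis=-1)>45
    m=np.zeros((400,640),bool)
    if q is c:m[222:250,340:392]=1
    else:m[262:293,312:366]=1
    print(blobs(q,d&m,6,40))
E
```

```text
348 240 [ 505. -206.]
350 239 [ 508. -212.]
387 232 [ 532. -336.]
387 246 [ 486. -335.]
361 239 [ 508. -249.]
[(368, 238, 254, [509.0, -274.0], [510, -267], [50, 130], 90.9)]
[(341, 276, 379, [504.0, -273.0], [504, -267], [55, 130], 92.5)]
```

The tags and matchbox are in the yellow bay. Pliers: centre (508,−268), 130×50, axis about 91°, jaws towards +y, so I'll grasp at the joint, (507,−254).

arm_command:
  plan:
    - [1,0,0,0,-0.155]
    - [1,0,0,0,0]

```text
clock: 27.02
eef_pos: [586.3, 87.0, 121.1]
eef_rot: [-3.14, 0.0, 1.588]
wrist_force: [-0.4, 0.4, -0.4]
finger_gap: 59.0
finger_force: 0.0
```

```bash
python3 -c "
from h import *
go(507,-254,3,1.59)"
```

```text
t 27.025 at [586.3  87.  121.1] yaw 1.588 q6 0.07 -> -0.48 gap 59.0 F [-0.4  0.4 -0.4]
roll -0.002 shift [-0.3394 -0.0859  0.1181] norm 0.37
```

arm_command:
  plan:
    - [1,-0.0339,-0.0086,0,0]
    - [1,-0.0339,-0.0086,0,0]
    - [1,-0.0339,-0.0086,0,0]
    - [1,-0.0339,-0.0086,0,0]
    - [1,-0.0339,-0.0086,0,0]
    - [1,-0.0339,-0.0086,0,0]
    - [1,-0.0339,-0.0086,0,0]
    - [1,-0.0339,-0.0086,0,0]
    - [1,-0.0339,-0.0086,0,0]
    - [1,-0.0339,-0.0086,0,0]
    - [1,0,0,0,0]
    - [1,0,0,0.035,0]
    - [1,0,0,0.035,0]
    - [1,0,0,0.03,0]
    - [1,0,0,0.012,0]
    - [1,0,0,0.006,0]
    - [1,0,0,0,0]

```text
clock: 29.15
eef_pos: [507.1, -253.4, 4.4]
eef_rot: [3.141, 0.0, 1.588]
wrist_force: [0.7, 0.2, 1.1]
finger_gap: 94.3
finger_force: 0.0
```

arm_command:
  plan:
    - [-1,0,0,0,0]
    - [-1,0,0,0,0]
    - [-1,0,0,0,0]
    - [-1,0,0,0,0]
    - [-1,0,0,0,0]
    - [-1,0,0,0,0]
    - [-1,0,0,0,0]
    - [-1,0,0,0,0]
    - [-1,0,0,0,0]
    - [-1,0,0,-0.03,0]
    - [-1,0,0,-0.04,0]
    - [-1,0,0,-0.03,0]
    - [-1,0,0,-0.015,0]
    - [-1,0,0,0,0.155]
    - [-1,0,0,0,0]
  newtons: 45

```text
clock: 31.02
eef_pos: [506.4, -253.3, 118.1]
eef_rot: [-3.14, -0.001, 1.434]
wrist_force: [0.3, 0.8, -1.1]
finger_gap: 31.4
finger_force: 41.6
```

```bash
python3 -c "
from h import *
p=chest_pt((560,234),-.136,-48,-83);print(p);go(*p,118,1.435)"
```

```text
[501.18998519 158.27429658]
t 31.025 at [ 506.4 -253.3  118.1] yaw 1.434 q6 -0.39 -> 0.44 gap 31.4 F [ 0.3  0.8 -1.1]
roll -0.001 shift [ 4.071e-01 -6.090e-02  1.000e-04] norm 0.412
```

arm_command:
  plan:
    - [-1,0,0,0,0]
    - [-1,0,0,0,0]

```text
clock: 31.28
eef_pos: [506.6, -253.4, 118.4]
eef_rot: [-3.141, -0.0, 1.436]
wrist_force: [0.4, 0.3, -1.0]
finger_gap: 31.5
finger_force: 41.6
```

```bash
python3 -c "
from h import *
s=cam('scene');cv2.imwrite('pics/s6.png',cv2.resize(s['img'][160:330,270:470],None,fx=3,fy=3))"
```

```text
(no output)
```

View pics/s6.png

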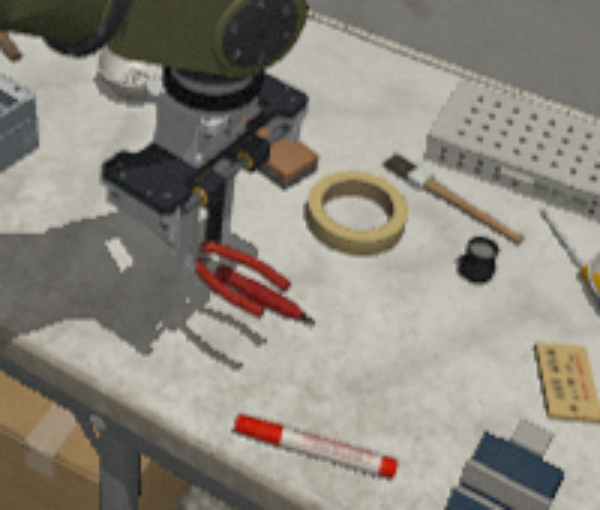

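The pliers are held level near the joint. Moving to the blue bay.

arm_command:
  plan:
    - [-1,0.0342,-0.0051,0,0]
    - [-1,0.0342,-0.0051,0,0]
    - [-1,0.0342,-0.0051,0,0]
    - [-1,0.0342,-0.0051,0,0]
    - [-1,0.0342,-0.0051,0,0]
    - [-1,0.0342,-0.0051,0,0]
    - [-1,0.0342,-0.0051,0,0]
    - [-1,0.0342,-0.0051,0,0]
    - [-1,0.0342,-0.0051,0,0]
    - [-1,0.0342,-0.0051,0,0]
    - [-1,0.0342,-0.0051,0,0]
    - [-1,0.0342,-0.0051,0,0]
    - [-1,0,0,0,0]
    - [-1,0,0,0.025,0]
    - [-1,0,0,0.015,0]
    - [-1,0,0,0,0]

```text
clock: 33.33
eef_pos: [501.7, 160.8, 78.0]
eef_rot: [-3.14, 0.001, 1.433]
wrist_force: [-0.0, 0.4, -1.5]
finger_gap: 31.7
finger_force: 41.6
```

```bash
python3 - <<'E'
from h import *
p=chest_pt((560,234),-.136,-48,-80);go(*p,20,1.435)
s=cam('scene');cv2.imwrite('pics/s7.png',cv2.resize(s['img'][120:260,150:310],None,fx=3.5,fy=3.5))
E
```

```text
t 33.325 at [501.7 160.8  78. ] yaw 1.433 q6 0.38 -> 0.45 gap 31.7 F [-0.   0.4 -1.5]
roll -0.002 shift [ 0.0004 -0.0002  0.058 ] norm 0.058
```

View pics/s7.png

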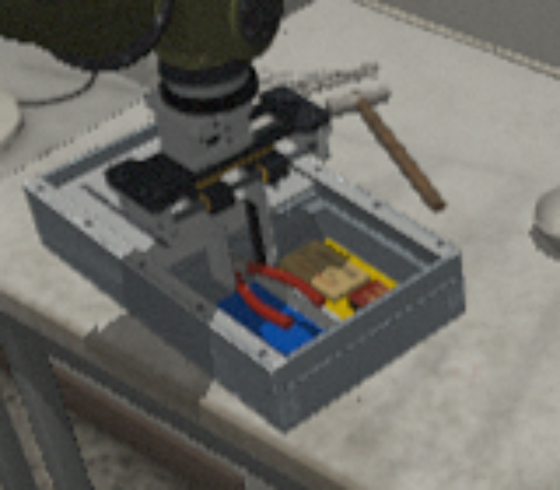

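The pliers are inside the bay outline. Lowering and releasing.

arm_command:
  plan:
    - [-1,0,0,0.02,0]
    - [-1,0,0,0.02,0]
    - [-1,0,0,0.01,0]
    - [-1,0,0,0.006,0]
    - [-1,0,0,0,0]
    - [-0.15,0,0,0,0]
    - [-0.15,0,0,0,0]
    - [-0.15,0,0,0,0]
    - [-0.15,0,0,-0.02,0]
    - [-0.15,0,0,-0.03,0]
    - [-0.15,0,0,-0.03,0]
    - [-0.15,0,0,-0.02,0]
    - [1,0,0,0,-0.08]
    - [1,0,0,0,0]
  newtons: 40

```text
clock: 35.12
eef_pos: [502.2, 161.5, 123.0]
eef_rot: [3.141, -0.0, 1.514]
wrist_force: [0.1, 0.8, 0.3]
finger_gap: 56.3
finger_force: 0.0
```

```bash
python3 - <<'E'
from h import *
c=cam('top');s=cam('scene')
for q in (c,s):
    hsv=cv2.cvtColor(q['img'],cv2.COLOR_BGR2HSV);H,S,V=[hsv[...,i].astype(int) for i in range(3)]
    r=((H<9)|(H>170))&(S>130)&(V>70); r[:200]=0
    print([b for b in blobs(q,r,9) if 300<b[0]<435])
    d=np.linalg.norm(q['img'].astype(int)-cv2.medianBlur(q['img'],51).astype(int),axis=-1)>45
    m=np.zeros((400,640),bool)
    if q is c:m[205:224,340:392]=1
    else:m[240:275,312:380]=1
    print('probe',blobs(q,d&m,9,40))
go(587,-268,120,1.52)
E
```

```text
[(368, 215, 116, [588.0, -275.0], [588, -279], [13, 94], 87.2), (392, 255, 65, [455.0, -353.0], [455, -352], [17, 40], 105.5)]
probe [(367, 214, 199, [588.0, -270.0], [588, -271], [20, 130], 87.0)]
[(355, 257, 151, [583.0, -274.0], [583, -273], [92, 19], 86.8), (356, 302, 98, [450.0, -351.0], [450, -350], [20, 39], 102.7), (398, 315, 32, [477.0, -457.0], [477, -457], [18, 12], -172.3)]
probe [(354, 257, 276, [582.0, -271.0], [582, -270], [131, 28], 87.2)]
t 35.225 at [502.1 161.4 122.7] yaw 1.512 q6 0.3 -> -0.38 gap 64.1 F [-0.7 -0.1 -0.4]
roll -0.008 shift [-0.4245  0.1066  0.0027] norm 0.438
```

arm_command:
  plan:
    - [1,-0.0355,0.009,0,0]
    - [1,-0.0355,0.009,0,0]
    - [1,-0.0355,0.009,0,0]
    - [1,-0.0355,0.009,0,0]
    - [1,-0.0355,0.009,0,0]
    - [1,-0.0355,0.009,0,0]
    - [1,-0.0355,0.009,0,0]
    - [1,-0.0355,0.009,0,0]
    - [1,-0.0355,0.009,0,0]
    - [1,-0.0355,0.009,0,0]
    - [1,-0.0355,0.009,0,0]
    - [1,-0.0355,0.009,0,0]
    - [1,0,0,0,0]
    - [1,0,0,0.035,0]
    - [1,0,0,0.035,0]
    - [1,0,0,0.03,0]
    - [1,0,0,0.012,0]
    - [1,0,0,0.006,0]
    - [1,0,0,0,0]

```text
clock: 37.6
eef_pos: [586.0, -270.0, 5.5]
eef_rot: [3.141, 0.0, 1.514]
wrist_force: [0.6, -0.5, 0.5]
finger_gap: 93.8
finger_force: 0.0
```

arm_command:
  plan:
    - [-1,0,0,0,0]
    - [-1,0,0,0,0]
    - [-1,0,0,0,0]
    - [-1,0,0,0,0]
    - [-1,0,0,0,0]
    - [-1,0,0,0,0]
    - [-1,0,0,0,0]
    - [-1,0,0,0,0]
    - [-1,0,0,0,0]
    - [-1,0,0,0,0]
    - [-1,0,0,0,0]
    - [-1,0,0,-0.03,0]
    - [-1,0,0,-0.04,0]
    - [-1,0,0,-0.03,0]
    - [-1,0,0,-0.017,0]
    - [-1,0,0,0,0.08]
    - [-1,0,0,0,0]

```text
clock: 39.72
eef_pos: [585.5, -269.9, 121.2]
eef_rot: [-3.141, -0.0, 1.434]
wrist_force: [-0.4, -0.0, -1.1]
finger_gap: 14.7
finger_force: 40.0
```

```bash
python3 -c "
from h import *
p=chest_pt((560,234),-.136,-17,-95);print(p);go(*p,122,1.435)"
```

```text
[530.27676506 142.18208614]
t 39.725 at [ 585.5 -269.9  121.2] yaw 1.434 q6 -0.35 -> 0.4 gap 14.7 F [-0.4 -0.  -1.1]
roll -0.001 shift [ 0.4008 -0.1105 -0.0008] norm 0.416
```

arm_command:
  plan:
    - [-1,0.0334,-0.0092,0,0]
    - [-1,0.0334,-0.0092,0,0]
    - [-1,0.0334,-0.0092,0,0]
    - [-1,0.0334,-0.0092,0,0]
    - [-1,0.0334,-0.0092,0,0]
    - [-1,0.0334,-0.0092,0,0]
    - [-1,0.0334,-0.0092,0,0]
    - [-1,0.0334,-0.0092,0,0]
    - [-1,0.0334,-0.0092,0,0]
    - [-1,0.0334,-0.0092,0,0]
    - [-1,0.0334,-0.0092,0,0]
    - [-1,0.0334,-0.0092,0,0]
    - [-1,0,0,0,0]
    - [-1,0,0,0,0]

```text
clock: 41.48
eef_pos: [531.0, 141.6, 121.4]
eef_rot: [-3.141, 0.0, 1.435]
wrist_force: [-0.9, -0.4, -0.9]
finger_gap: 14.2
finger_force: 40.0
```

```bash
python3 - <<'E'
from h import *
p=chest_pt((560,234),-.136,-17,-95);go(*p,38,1.435)
c=cam('scene');cv2.imwrite('pics/s8.png',cv2.resize(c['img'][120:260,150:310],None,fx=3.5,fy=3.5))
E
```

```text
t 41.475 at [531.  141.6 121.4] yaw 1.435 q6 0.33 -> 0.4 gap 14.2 F [-0.9 -0.4 -0.9]
roll -0.0 shift [ 0.0005 -0.0008  0.0834] norm 0.083
```

View pics/s8.png

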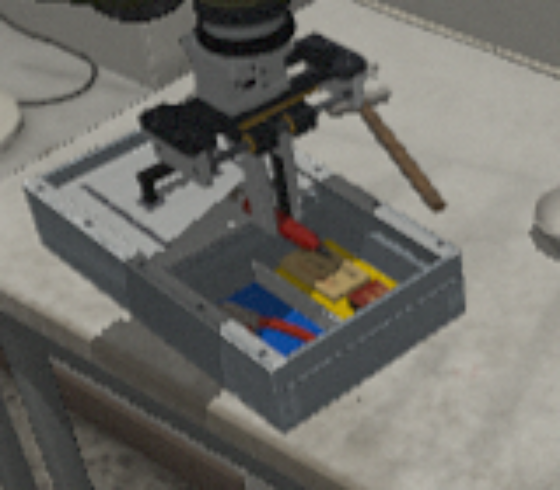

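The probe is well held, and the pliers lie at the outer wall of the blue bay. Lowering to just above the divider and releasing.

arm_command:
  plan:
    - [-1,0,-0.001,0.025,0]
    - [-1,0,0,0.025,0]
    - [-1,0,0,0.02,0]
    - [-1,0,0,0.012,0]
    - [-1,0,0,0.003,0]
    - [-1,0,0,0,0]
    - [-0.45,0,0,0,0]
    - [-0.45,0,0,0,0]
    - [-0.45,0,0,0,0]
    - [-0.45,0,0,0,0]
    - [-0.45,0,0,-0.02,0]
    - [-0.45,0,0,-0.03,0]
    - [-0.45,0,0,-0.03,0]
    - [1,0,0,0,-0.187]
    - [1,0,0,0,-0.187]
    - [1,0,0,0,0]

```text
clock: 43.52
eef_pos: [530.1, 142.2, 116.9]
eef_rot: [3.142, -0.0, 1.807]
wrist_force: [0.2, 0.2, 0.2]
finger_gap: 52.6
finger_force: 0.0
```

```bash
python3 - <<'E'
from h import *
c=cam('top');s=cam('scene','s9.png')
for q in (c,s):
    hsv=cv2.cvtColor(q['img'],cv2.COLOR_BGR2HSV);H,S,V=[hsv[...,i].astype(int) for i in range(3)]
    r=((H<9)|(H>170))&(S>130)&(V>70); r[:200]=0
    print([b for b in blobs(q,r,9,10) if 300<b[0]<435])
go(467,-402,120,1.82)
cv2.imwrite('pics/s9c.png',cv2.resize(s['img'][120:260,150:310],None,fx=3.5,fy=3.5))
E
```

```text
[(424, 247, 12, [482.0, -460.0], [481, -459], [10, 10], -146.5), (392, 255, 65, [455.0, -353.0], [455, -352], [17, 40], 105.5)]
[(356, 302, 98, [450.0, -351.0], [450, -350], [20, 39], 102.7), (398, 315, 33, [477.0, -457.0], [478, -456], [18, 12], -166.6)]
t 43.625 at [530.1 142.2 116.8] yaw 1.803 q6 -0.04 -> -0.96 gap 60.7 F [ 1.1 -0.   0.1]
roll -0.017 shift [-0.5119 -0.1954 -0.0032] norm 0.548
```

View pics/s9c.png

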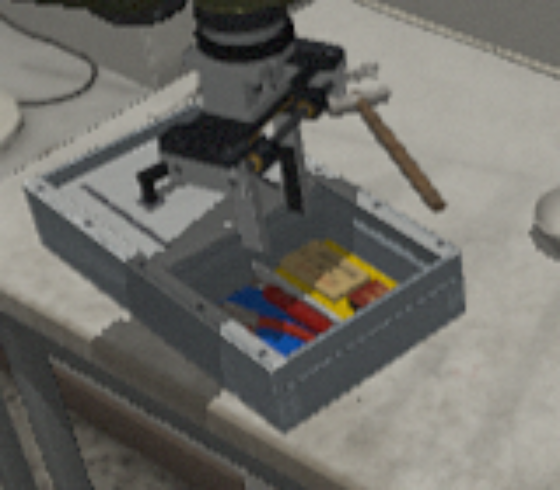

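The probe is in the blue bay. Marker: cap (453,−351) and end (479,−458) give a centre at (464.5,−398) and yaw 1.81.

arm_command:
  plan:
    - [1,-0.0364,-0.0136,0,0]
    - [1,-0.0364,-0.0136,0,0]
    - [1,-0.0364,-0.0136,0,0]
    - [1,-0.0364,-0.0136,0,0]
    - [1,-0.0364,-0.0136,0,0]
    - [1,-0.0364,-0.0136,0,0]
    - [1,-0.0364,-0.0136,0,0]
    - [1,-0.0364,-0.0136,0,0]
    - [1,-0.0364,-0.0136,0,0]
    - [1,-0.0364,-0.0136,0,0]
    - [1,-0.0364,-0.0136,0,0]
    - [1,-0.0364,-0.0136,0,0]
    - [1,-0.0364,-0.0136,0,0]
    - [1,-0.0364,-0.0136,0,0]
    - [1,0,0,0.035,0]
    - [1,0,0,0.035,0]
    - [1,0,0,0.025,0]
    - [1,0,0,0.012,0]
    - [1,0,0,0.005,0]
    - [1,0,0,0,0]

```text
clock: 46.12
eef_pos: [464.9, -398.0, 5.4]
eef_rot: [3.141, 0.001, 1.807]
wrist_force: [-0.3, 0.6, -0.5]
finger_gap: 94.0
finger_force: 0.0
```

arm_command:
  plan:
    - [-1,0,0,0,0]
    - [-1,0,0,0,0]
    - [-1,0,0,0,0]
    - [-1,0,0,0,0]
    - [-1,0,0,0,0]
    - [-1,0,0,0,0]
    - [-1,0,0,0,0]
    - [-1,0,0,0,0]
    - [-1,0,0,0,0]
    - [-1,0,0,0,0]
    - [-1,0,0,0,0]
    - [-1,0,0,-0.03,0]
    - [-1,0,0,-0.04,0]
    - [-1,0,0,-0.03,0]
    - [-1,0,0,-0.017,0]
    - [-1,0,0,0,0.187]
    - [-1,0,0,0,0.185]
    - [-1,0,0,0,0]

```text
clock: 48.38
eef_pos: [464.5, -397.6, 121.2]
eef_rot: [-3.141, -0.001, 1.437]
wrist_force: [-0.1, 0.7, -0.9]
finger_gap: 16.0
finger_force: 39.9
```

```bash
python3 -c "
from h import *
p=chest_pt((560,234),-.136,16,-95);print(p);go(*p,122,1.435)
s=cam('scene');cv2.imwrite('pics/s10.png',cv2.resize(s['img'][180:340,310:470],None,fx=3,fy=3))"
```

```text
[562.97205116 137.70790836]
t 48.375 at [ 464.5 -397.6  121.2] yaw 1.437 q6 -0.63 -> 0.38 gap 16.0 F [-0.1  0.7 -0.9]
roll 0.002 shift [ 0.5438  0.0251 -0.0008] norm 0.544
```

View pics/s10.png

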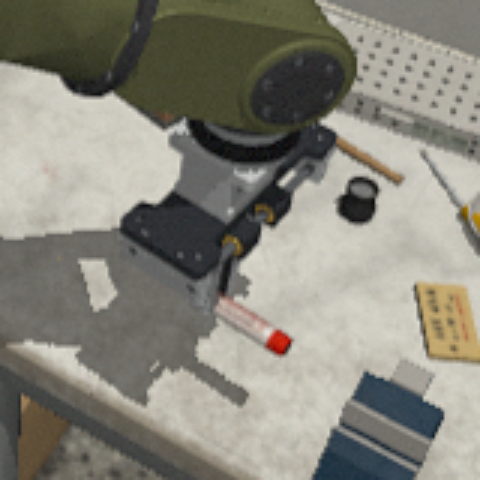

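arm_command:
  plan:
    - [-1,0.034,0.0016,0,0]
    - [-1,0.034,0.0016,0,0]
    - [-1,0.034,0.0016,0,0]
    - [-1,0.034,0.0016,0,0]
    - [-1,0.034,0.0016,0,0]
    - [-1,0.034,0.0016,0,0]
    - [-1,0.034,0.0016,0,0]
    - [-1,0.034,0.0016,0,0]
    - [-1,0.034,0.0016,0,0]
    - [-1,0.034,0.0016,0,0]
    - [-1,0.034,0.0016,0,0]
    - [-1,0.034,0.0016,0,0]
    - [-1,0.034,0.0016,0,0]
    - [-1,0.034,0.0016,0,0]
    - [-1,0.034,0.0016,0,0]
    - [-1,0.034,0.0016,0,0]
    - [-1,0,0,0,0]
    - [-1,0,0,0,0]

```text
clock: 50.68
eef_pos: [563.0, 137.3, 121.5]
eef_rot: [-3.141, 0.0, 1.438]
wrist_force: [0.3, -1.6, -0.2]
finger_gap: 16.2
finger_force: 39.9
```

```bash
python3 - <<'E'
from h import *
p=chest_pt((560,234),-.136,16,-95);go(*p,40,1.435)
s=cam('scene','s11.png');c=s
hsv=cv2.cvtColor(c['img'],cv2.COLOR_BGR2HSV);H,S,V=[hsv[...,i].astype(int) for i in range(3)]
r=((H<9)|(H>170))&(S>130)&(V>70)
z=manip.read_state()['eef_pos'][2]+4
for b in blobs(s,r,z,10):
    if 200<b[0]<320 and 100<b[1]<260:
        d=np.array(b[3])-[560,234]; print(b,'chest xy',d@[.9908,-.1356],d@[.1356,.9908])
cv2.imwrite('pics/s11c.png',cv2.resize(s['img'][110:260,150:310],None,fx=3.5,fy=3.5))
E
```

```text
t 50.675 at [563.  137.3 121.5] yaw 1.438 q6 0.31 -> 0.38 gap 16.2 F [ 0.3 -1.6 -0.2]
roll 0.003 shift [ 0.0004 -0.0001  0.0815] norm 0.082
(225, 171, 34, [566.0, 192.0], [567, 191], [42, 15], 67.6) chest xy 11.64 -40.8
(250, 186, 24, [553.0, 80.0], [552, 80], [24, 14], -146.8) chest xy 13.9468 -153.5324
(255, 202, 16, [506.0, 21.0], [507, 20], [13, 16], -173.8) chest xy -24.6204 -218.3628
(235, 210, 101, [446.0, 41.0], [444, 41], [49, 37], 89.3) chest xy -86.7804 -206.68280000000001
```

View pics/s11c.png

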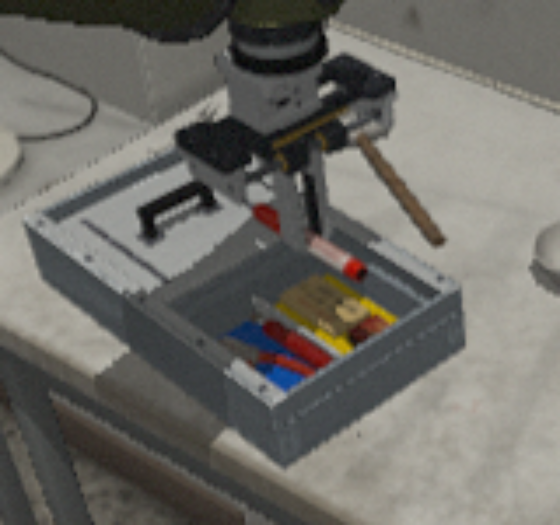

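The marker spans roughly y −161 to −22 in the bay, so I'm nudging it −3 mm, lowering and releasing.

arm_command:
  plan:
    - [-1,-0.003,0.001,0.025,0]
    - [-1,0,0,0.025,0]
    - [-1,0,0,0.02,0]
    - [-1,0,0,0.012,0]
    - [-1,0,0,0,0]
    - [-1,0,0,0,0]

```text
clock: 51.48
eef_pos: [564.3, 134.5, 40.7]
eef_rot: [3.14, -0.0, 1.436]
wrist_force: [0.7, -0.0, 0.4]
finger_gap: 15.9
finger_force: 39.9
```

arm_command:
  plan:
    - [-0.45,0,0,0,0]
    - [-0.45,0,0,0,0]
    - [-0.45,0,0,0,0]
    - [-0.45,0,0,0,0]
    - [-0.45,0,0,-0.02,0]
    - [-0.45,0,0,-0.03,0]
    - [-0.45,0,0,-0.03,0]
    - [1,0.04,0,0,0]
    - [1,0.04,0,0,0]
    - [1,0.04,0,0,0]
    - [1,0.03,0,0,0]
    - [1,0.03,0,0,0]
    - [1,0,0,0,0]

```text
clock: 53.1
eef_pos: [587.7, 314.5, 119.3]
eef_rot: [-3.141, 0.0, 1.438]
wrist_force: [0.7, -0.1, -0.8]
finger_gap: 82.5
finger_force: 0.0
```

```bash
python3 - <<'E'
from h import *
c=cam('top');s=cam('scene')
h=chest_pt((560,234),-.136,0,86.5);print(h);go(*h,130,-.136)
a=cv2.resize(c['img'][170:270,140:300],(480,300),interpolation=2);b=cv2.resize(s['img'][140:240,160:320],(480,300),interpolation=2)
cv2.imwrite('pics/p12.png',np.vstack([a,b]))
W=world(c)
m=np.zeros((400,640),bool);m[180:262,200:290]=1
# tallest thing inside the well (chest frame)
d=W-np.array([560,234,0]);X=d[...,0]*.9908-d[...,1]*.1356;Y=d[...,0]*.1356+d[...,1]*.9908
k=m&(abs(X)<78)&(Y<-30)&(Y>-162)
print('z max',np.percentile(W[k][:,2],[50,90,97,99.5]).round(0),k.sum())
E
```

```text
[571.72776903 319.70128023]
t 53.2 at [587.9 312.5 119.5] yaw 1.436 q6 0.57 -> -0.92 gap 90.4 F [ 0.4 -0.3  0.2]
roll -1.57 shift [ 0.017   0.0049 -0.0105] norm 0.021
z max [18. 30. 33. 36.] 1876
```

View pics/p12.png

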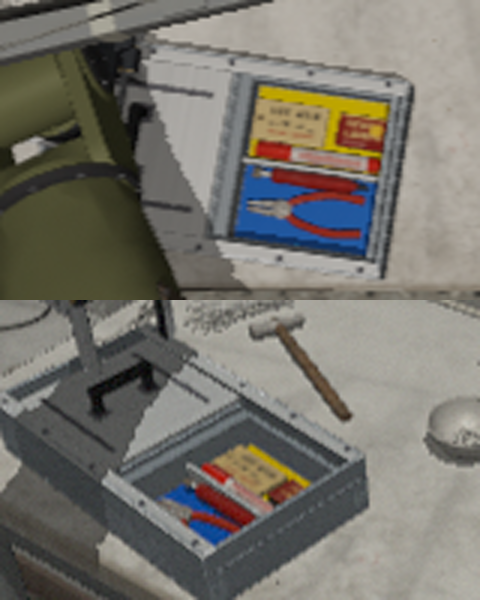

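All five lie in their bays, with the highest point about 36 mm, below the ledge. Returning to the hatch handle.

arm_command:
  plan:
    - [1,0,0,-0.01,0]
    - [1,0,0,0,-0.1744]
    - [1,0,0,0,-0.1744]
    - [1,0,0,0,-0.1744]
    - [1,0,0,0,-0.1744]
    - [1,0,0,0,-0.1744]
    - [1,0,0,0,-0.1744]
    - [1,0,0,0,-0.1744]
    - [1,0,0,0,-0.1744]
    - [1,0,0,0,-0.1744]
    - [1,0,0,0,0]
    - [1,0,0,0,0]
  newtons: 55

```text
clock: 54.7
eef_pos: [588.3, 312.7, 130.4]
eef_rot: [3.141, 0.0, 3.001]
wrist_force: [0.3, -0.2, 0.3]
finger_gap: 93.7
finger_force: 0.0
```

```bash
python3 -c "
from h import *
go(571.2,319.9,73,-.136)"
```

```text
t 54.7 at [588.3 312.7 130.4] yaw 3.001 q6 -1.0 -> -0.92 gap 93.7 F [ 0.3 -0.2  0.3]
roll -0.005 shift [0.0179 0.0049 0.0574] norm 0.06
```

arm_command:
  plan:
    - [1,0.018,0.005,0,-0.005]
    - [1,0,0,0.02,0]
    - [1,0,0,0.02,0]
    - [1,0,0,0.012,0]
    - [1,0,0,0.005,0]
    - [-1,0,0,0,0]
    - [-1,0,0,0,0]
    - [-1,0,0,0,0]
    - [-1,0,0,0,0]
    - [-1,0,0,0,0]
    - [-1,0,0,0,0]
    - [-1,0,0,0,0]
    - [-1,0,0,0,0]
    - [-1,0,0,0,0]
    - [-1,0,0,0,0]
    - [-1,0,0,0,0]

```text
clock: 56.7
eef_pos: [570.9, 320.4, 72.8]
eef_rot: [-3.141, -0.0, 3.01]
wrist_force: [-0.7, -0.6, 1.0]
finger_gap: 13.6
finger_force: 55.0
```

arm_command:
  plan:
    - [-1,0,0,-0.002,0]
    - [-1,0,0,-0.002,0]
    - [-1,0,0,0,0]
    - [-1,0,-0.01,0,0]
    - [-1,0,-0.01,0,0]
    - [-1,0,0,0,0]

```text
clock: 57.45
eef_pos: [568.3, 299.6, 76.9]
eef_rot: [-3.141, -0.0, 3.009]
wrist_force: [-0.0, 0.2, -4.5]
finger_gap: 13.7
finger_force: 55.0
```

arm_command:
  plan:
    - [-1,0,-0.01,0,0]
    - [-1,0,-0.01,0,0]
    - [-1,0,-0.01,0,0]
    - [-1,0,-0.01,0,0]
    - [-1,0,-0.01,0,0]
    - [-1,0,-0.01,0,0]
    - [-1,0,-0.01,0,0]
    - [-1,0,-0.01,0,0]
    - [-1,0,-0.01,0,0]
    - [-1,0,-0.01,0,0]
    - [-1,0,-0.01,0,0]
    - [-1,0,-0.01,0,0]
    - [-1,0,-0.01,0,0]
    - [-1,0,-0.01,0,0]
    - [-1,0,-0.01,0,0]
    - [-1,0,-0.01,0,0]
    - [-1,0,0,0,0]
    - [-1,0,0,0,0]

```text
clock: 59.7
eef_pos: [547.4, 142.1, 76.9]
eef_rot: [3.141, 0.0, 3.01]
wrist_force: [0.0, -0.3, -5.1]
finger_gap: 13.7
finger_force: 55.0
```

```bash
python3 -c "
from h import *
go(546.7,139.5,64,-.136)"
```

```text
t 59.7 at [547.4 142.1  76.9] yaw 3.01 q6 -1.25 -> -1.18 gap 13.7 F [ 0.  -0.3 -5.1]
roll 0.005 shift [ 0.0004 -0.0027  0.0129] norm 0.013
```

arm_command:
  plan:
    - [-1,0,-0.0027,0,0.004]
    - [-1,0,0,0,0]
    - [-1,0,0,0.003,0]
    - [-1,0,0,0.003,0]
    - [-1,0,0,0.002,0]
    - [-1,0,0,0,0]

```text
clock: 60.45
eef_pos: [546.9, 139.3, 68.6]
eef_rot: [-3.141, -0.0, 3.006]
wrist_force: [0.1, 0.1, -5.1]
finger_gap: 13.4
finger_force: 55.0
```

The underside is now below deck level with no contact force, so the hatch is entering the seat.

arm_command:
  plan:
    - [-1,0,0,0.002,0]
    - [-1,0,0,0.001,0]
    - [-1,0,0,0.0005,0]
    - [-1,0,0,0,0]
    - [-1,0,0,0,0]

```text
clock: 61.08
eef_pos: [547.0, 139.3, 65.4]
eef_rot: [3.142, 0.0, 3.006]
wrist_force: [0.3, 0.3, -5.5]
finger_gap: 13.7
finger_force: 55.0
```

arm_command:
  plan:
    - [1,0,0,0,0]
    - [1,0,0,0,0]
    - [1,0,0,0,0]
    - [1,0,0,0,0]
    - [1,0,0,0,0]
    - [1,0,0,0,0]
    - [1,0,0,-0.02,0]
    - [1,0,0,-0.02,0]
    - [1,0,0,-0.02,0]
    - [1,0,0,0,0]
    - [1,0,0.04,0,0]
    - [1,0,0.04,0,0]
    - [1,0,0.04,0,0]
    - [1,0,0.04,0,0]
    - [1,0,0.04,0,0]
    - [1,0,0,0,0]
    - [1,0,0,0,0]

```text
clock: 63.2
eef_pos: [573.7, 336.8, 124.2]
eef_rot: [-3.141, -0.001, 3.006]
wrist_force: [0.2, -0.7, -0.1]
finger_gap: 93.7
finger_force: 0.0
```

```bash
python3 - <<'E'
from h import *
c=cam('top');s=cam('scene')
W=world(c);d=W-np.array([560,234,0]);X=d[...,0]*.9908-d[...,1]*.1356;Y=d[...,0]*.1356+d[...,1]*.9908
for y0,y1 in((-175,-140),(-130,-110),(-80,-55),(-50,-20)):
    for x0,x1 in((-75,-50),(50,75)):
        k=(X>x0)&(X<x1)&(Y>y0)&(Y<y1)&(W[...,2]<110);k[:,:190]=0
        print(y0,x0,np.median(W[k][:,2]).round(1),k.sum())
V=c['img'].max(-1);g=np.zeros_like(V,bool);g[190:255,215:265]=1
for b in blobs(c,(V<70)&g,91):
    e=np.array(b[4])-[560,234];print(b,e@[.1356,.9908])
a=cv2.resize(c['img'][170:270,140:300],(480,300),interpolation=2);b=cv2.resize(s['img'][140:240,160:320],(480,300),interpolation=2)
cv2.imwrite('pics/p13.png',np.vstack([a,b]));print(manip.read_state()['wrist_force'])
E
```

```text
-175 -75 56.5 86
-175 50 56.3 86
-130 -75 56.1 50
-130 50 56.0 50
-80 -75 56.0 62
-80 50 57.0 56
-50 -75 56.2 74
-50 50 56.5 70
(240, 224, 118, [548.0, 137.0], [548, 136], [19, 80], 172.7) -98.7256
[-0.84510947 -0.41488597  0.30804066]
```

View pics/p13.png

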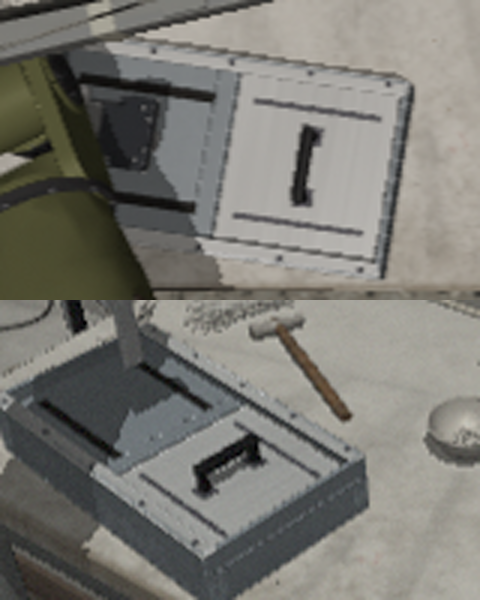

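The hatch lies flush: its top reads 56 mm all over and the handle is where it started. The arm is clear, so I'm handing in.

```bash
python3 -c "
from h import *
print(ticket.sign_off())"
```

```text
the job is handed in; nothing more can be done
None
```

I handed the job in at about 63 s: the pliers and probe are in the blue bay, the marker, tags and matchbox are in the yellow bay (no tweezers were on the bench), and the hatch is back flush in its seat; sign-off returned no verdict.

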